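# Twist a funnel off the nested stack and seat it in the wide-necked bottle

## Robot

A 7-joint arm with a two-finger parallel gripper is mounted at the origin on the work surface. World frame = base frame: x ahead of the robot, y to its left, z up, the work surface at z = 0. Lengths are in m, angles in rad, forces in N, time in s.
With the tool pointing down it reaches from about 0.35 to 0.9 m from the base axis. Payload 8.1 kg.
Tool frame: the origin (TCP) lies at the centre of the arm's flange, where the gripper is bolted on; the fingertips stand 178 mm ahead of it and the grasp point (between the pads) lies 159 mm ahead of it; z points along the fingers, y is the direction in which the jaws open and shut (so a half turn about z gives the same grasp; the last joint's range is limited). The gripper opens to 92 mm and grips with 3 to 60 N. Pads are 19 mm wide; open, the fingers measure 130 mm over their backs; the gripper's body (75 mm by 190 mm) begins 47 mm behind the grasp point.
Start: joints at [-1.383, 0.434, 0.025, 1.573, -0.012, 1.134, -0.075], TCP at [0.179, 0.599, 0.405] pointing down, gripper open.
Joint ranges: [-2.62, 2.62], [-0.44, 2.09], [-1.27, 1.32], [0.08, 2.57], [-1.32, 4.46], [0.12, 2], [-2.74, 2.74]. Speed limits (rad/s): [2.22, 2.22, 3.01, 3.01, 3.14, 3.14, 3.14].

## Interface

Orientations are given as a rotation vector (axis times angle).
In Python, from cell import arm gives the robot as it stands. The module is installed in compiled form; this text tells all that it offers.
- The arm moves only by the tool move_arm, never from a script. Its argument "steps" is a list of rows, each a list of 4 numbers: the shift along the tool's x, y, z in mm, then the turn about the tool's z in rad. In form: [[x, y, z, twist], ...]. A call has 1 to 20 rows; each row is the pose to reach, as a shift and turn from the pose commanded when the call began, along the tool's axes at that moment; what a row does not reach only later rows make up. A row lasts 1/8 s, in which the tool goes at most 62.5 mm and 10.7 degrees, less where a joint would pass 70% of its speed; a pose out of reach is approached as far as the arm can. A call with a gripper value outside its range is refused whole. "grip" is the finger opening in mm, from 0 to 91.8, set as the call begins (left out, the last holds). The fingers move at their own pace and stop on an object; "grip_force" is the grip in N (left out, the last holds). Time passes only in rows, so rows that repeat a pose let the fingers close. It gives the time, the measured TCP pose, the force and the opening at its end, in the units of the state.
- arm.observe(): the state, without advancing time (a new reading comes with each control period).
- arm.get_image(name): name is "scene" or "top" or "wrist"; returns the picture (420x560x3 uint8, red, green, blue); there is no depth.
- arm.camera_info(name): a dict with "mtx" (3x3 intrinsics, pixels), "pose" (4x4, takes a point from camera to world coordinates); the wrist camera has in their place "T_tool_cam" (4x4, takes a point from camera to tool coordinates, whose origin is the TCP and whose axes are the flange's). Camera axes: x right, y down, z forward; pixel columns grow to the right and rows downward; lengths in m; the calibration is good to about 2 mm. A picture is of the moment at which its call begins: read the wrist's pose just before it. camera_info takes no time and is no camera call.
- arm.sign_off(): hands the job in, once; it reports no verdict.
The state is a dict: "clock": time; "joints": joint angles; "dq": joint speeds; "joint_efforts": joint torques, N m; "position": TCP position; "ee_rot": TCP orientation; "force": force on the tool from outside, world axes, zero at the start; "ft_torque": the same for the moment, N m; "width": opening from 0.0 (shut) to 1.0 (fully open).
Only numpy, scipy, OpenCV 4.12 (cv2) and the standard library are available. Lean on these libraries where they do the work, as an engineer would, in place of code of your own. Each camera call takes 0.05 s, during which the arm holds its last target.

## Task

Get the wide-necked amber bottle ready for filling: take out its stopper and leave it in the steel tray, then take only the top funnel off the nested stack in the tilted rack by turning it anticlockwise (seen looking into the funnel's mouth) while lifting it along the stack's leaning axis, so that its two lugs run out of their sloping slots. Stand that funnel upright with its tapered stem fully home in the bottle's neck and let go of it. The other funnels must stay seated in the rack, the narrow-necked bottle is not needed, and nothing else on the bench may be knocked over or shoved away.

Things in the scene. Friction and masses are not known exactly. Their poses are not given: they have to be found in the camera images.
- funnel_mid (a point): Top funnel (white plastic, 92 mm long, 50 g), on its axis half-way up; z runs stem to mouth, at first leaning 30 degrees. Along z from here: stem -46 (24 mm across) to -10 mm (31 mm), shoulder to +4 (47 mm), round collar 55 mm across from +6 to the rim at +46. Grip the collar along the funnel's y; on +x and -x lugs and rim brackets stick out to 37 mm, the brackets up to +61 mm.
- funnel_lug (a point): Lug of the top funnel on its +x side (another at -x), 10 mm wide, 5 mm thick; 32 mm from the funnel's axis, 10 mm above funnel_mid. It sits in a bracket of the funnel beneath, under a hook, so that pulling straight up brings the whole stack. To free it: lift about 1.5 mm, turn 30 degrees anticlockwise about the funnel's z while lifting 5 mm more, then draw out along z.
- stack_slot (a point): Slot in the +x bracket of the funnel beneath (another at -x), at the lug's place: a post at the clockwise end, a ramp below and a hook above, both rising 15 degrees towards the open, anticlockwise end; some 2 mm of play. The lug is out from under the hook after 25 degrees of turn.
- stack_top (a point): The rest of the stack: two lower funnels of the same shape, locked together (120 g), loose in the rack, whose forks stop them turning but not lifting. The point is on their axis in the plane of the upper rim, where the top funnel's collar rests with funnel_mid 6 mm below this plane; z along the axis to the mouth.
- rack: Fixed tilted rack, grey base plate 120 x 110 mm, aluminium cheeks, ring and two rests, 140 mm tall; origin on the bench under its middle. The stack leans 30 degrees from vertical towards the rack's -x.
- wide_mouth (a point): Centre of the mouth (top of the rim) of the wide-necked amber bottle, 120 mm above the bench, z up. Bottle fixed, 72 mm across, rubber foot 84 mm, rim 45 mm; the tapered hole is 32 mm across at the mouth, 25 mm at its bottom 40 mm down. With the funnel fully home its shoulder rests on the rim and funnel_mid is about 8 mm above this point.
- stopper_mid (a point): Loose grey stopper (40 g, 62 mm tall) in the wide-necked bottle at the start; point on its axis half-way up, z from plug to head. From here: plug end at -31 mm (23 mm across; 29 mm at -1), flange 41 mm across from -1 to +4 mm resting on the rim, round head 26 mm across from +4 to +31 mm to grip.
- tray: Fixed open steel tray, 130 mm along its x, 120 mm along its y, walls 22 mm high and 4 mm thick, floor 4 mm; origin under its middle on the bench. The stopper goes in it, standing or lying.
- bottle_narrow: Fixed amber bottle, 72 mm across (rubber foot 84 mm), narrow neck 26 mm across with a small stopper fixed in it, in all 144 mm tall; origin at its foot. Not needed.
- reagent: Loose bystander: clear glass reagent bottle with blue cap, 76 mm across, 165 mm tall; origin at its foot. Leave alone.
- vial: Loose bystander: small clear jar with blue cap, 44 mm across, 85 mm tall; origin at its foot. Leave alone.
- dishes: Fixed bystander: stack of three clear round dishes, 92 mm across, 45 mm tall; origin at its foot. Leave alone.
- beaker: Loose bystander: open glass beaker, 68 mm across the rim, 85 mm tall; origin at its foot. Leave alone.
- tipbox: Fixed bystander: white box with grey lid, 85 x 100 mm, 59 mm tall; origin at its foot. Leave alone.
- tuberack: Fixed bystander: grey rack with capped tubes, 160 mm along its x, 70 mm wide, 104 mm tall; origin at its foot. Leave alone.
- screwcap: Loose bystander: loose blue screw cap, 42 mm across, 22 mm tall; origin at its foot. Leave alone.
There are look-alikes about, which are no part of the job. Leave any purple or yellow look-alike of the part that bears funnel_mid alone. Of the things shaped like the tray, the steel one is meant.

How it is judged:
By the outcome, as a careful person would: the job done as asked, in the order asked, and still so for the second after the job is handed in, with the robot touching nothing.
It also fails if it takes over 66 s, if anything falls off the work surface, if the arm or the gripper's body presses on something with over 40 N, if the wrist force passes 120 N, or if a joint passes its speed limit or range.

## Working session

There is one attempt and no reset: what is moved stays moved. The work goes in short steps, Python scripts to look and compute and a tool call to move; the robot and the scene stay as the last step left them, time stands still between calls to the robot, and variables do not carry over. Pictures are saved under pics/ and viewed, and the job is handed in when it is done.

Besides the shell and the picture viewer there is one more tool, called as name([rows], argument=value, ...), one row to a line, values as JSON. move_arm: Moves the arm, as the interface text tells. Its arguments: {"type":"object","properties":{"steps":{"type":"array"},"grip":{"type":"number"},"grip_force":{"type":"number"}},"required":["steps"]}

```bash
mkdir -p pics; python3 - <<'E'
from cell import arm
import cv2
print(arm.observe())
for n in ("scene","top","wrist"):
    im=arm.get_image(n); cv2.imwrite(f"pics/{n}0.png",im[:,:,::-1]); print(n,arm.camera_info(n))
E
```

```text
{'clock': 0.0, 'joints': array([-1.38261599,  0.43522922,  0.02493712,  1.57411477, -0.01156913,
        1.13401264, -0.07511672]), 'dq': array([ 0.00019751, -0.00035817, -0.00015203, -0.00241746, -0.00200663,
       -0.00048938,  0.00080154]), 'joint_efforts': array([ 3.50219898e-04, -6.67861390e+01,  9.85274389e-01, -3.14447844e+01,
       -6.04531635e-02,  4.29125573e-02,  1.62373358e-04]), 'position': array([0.17913715, 0.5985254 , 0.40393363]), 'ee_rot': array([-4.55201972e-01, -3.10836179e+00,  2.54127948e-03]), 'force': array([ 0.42511462, -0.34656848, -0.42068289]), 'ft_torque': array([-0.01432133,  0.03742228,  0.00133663]), 'width': 0.9968355671140582}
scene {'mtx': array([[418.61194761,   0.        , 282.10443097],
       [  0.        , 418.61194761, 206.32294297],
       [  0.        ,   0.        ,   1.        ]]), 'pose': array([[-0.28073455,  0.6679507 , -0.68922418,  1.18812713],
       [ 0.95955467,  0.1795802 , -0.21680817,  0.26887392],
       [-0.02104615, -0.72221383, -0.69134958,  0.81074135],
       [ 0.        ,  0.        ,  0.        ,  1.        ]])}
top {'
[... 335 characters left out ...]
2],
       [-3.44212185e-03, -1.61267373e-01, -9.86904750e-01,
         1.31043137e+00],
       [ 0.00000000e+00,  0.00000000e+00,  0.00000000e+00,
         1.00000000e+00]])}
wrist {'mtx': array([[341.27430839,   0.        , 278.32770519],
       [  0.        , 341.27430839, 211.0955914 ],
       [  0.        ,   0.        ,   1.        ]]), 'T_tool_cam': array([[-6.27842954e-04, -9.50227953e-01, -3.11554879e-01,
         8.57596167e-02],
       [ 9.99999683e-01, -4.44189789e-04, -6.60433250e-04,
         1.98989525e-04],
       [ 4.89172640e-04, -3.11555195e-01,  9.50227931e-01,
         2.15998980e-02],
       [ 0.00000000e+00,  0.00000000e+00,  0.00000000e+00,
         1.00000000e+00]])}
```

View pics/scene0.png

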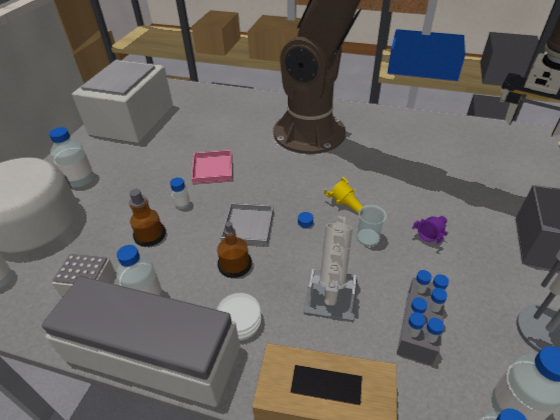

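View pics/top0.png

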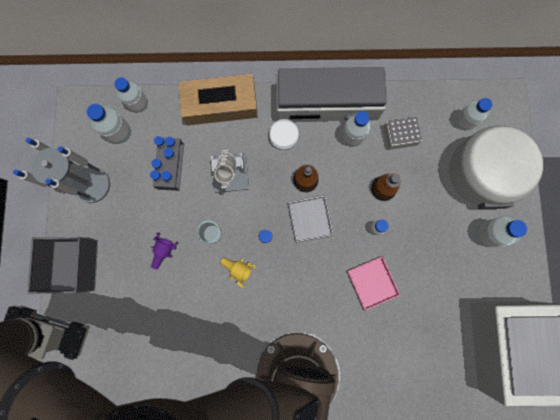

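View pics/wrist0.png

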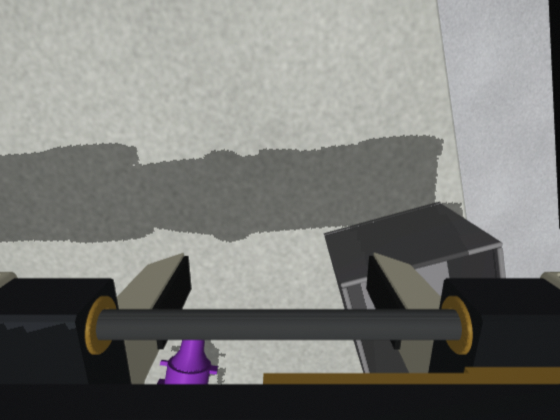

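```bash
python3 - <<'E'
import cv2
s=cv2.imread("pics/scene0.png"); t=cv2.imread("pics/top0.png")
def crop(im,x0,y0,w,h,n,f): cv2.imwrite(n,cv2.resize(im[y0:y0+h,x0:x0+w],None,fx=f,fy=f,interpolation=cv2.INTER_CUBIC))
crop(s,290,170,130,150,"pics/c1.png",4)
crop(s,120,170,170,110,"pics/c2.png",4)
crop(t,190,120,130,140,"pics/c3.png",4)
crop(t,280,120,140,130,"pics/c4.png",4)
E
```

```text
(no output)
```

View pics/c1.png

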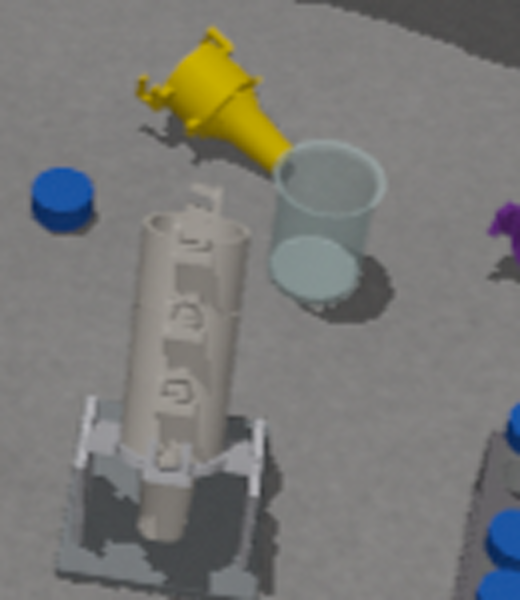

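View pics/c2.png

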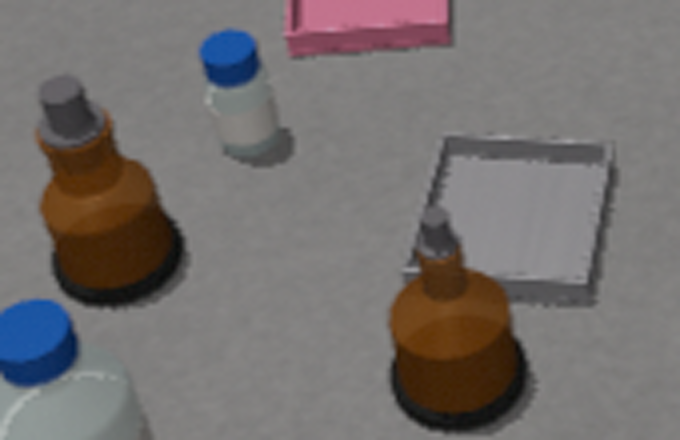

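View pics/c3.png

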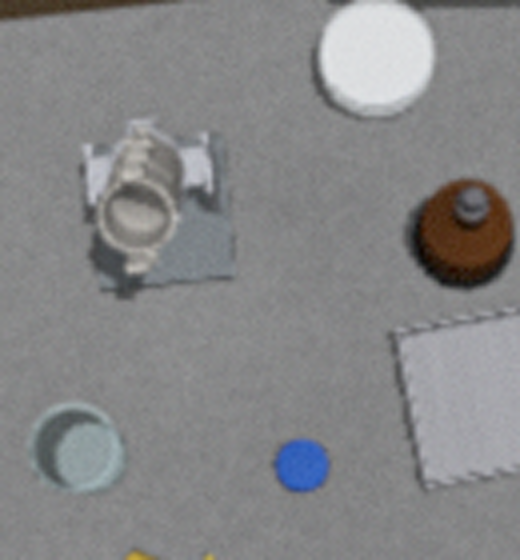

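View pics/c4.png

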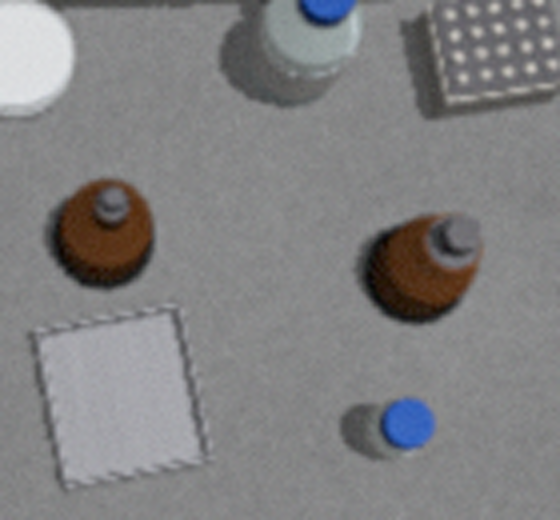

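```bash
cat > h.py <<'E'
import numpy as np
from cell import arm
from scipy.spatial.transform import Rotation as R
def ray(n,px,tool=None):
    c=arm.camera_info(n)
    T=c["pose"] if "pose" in c else tool@c["T_tool_cam"]
    d=np.linalg.solve(c["mtx"],[px[0],px[1],1]); d=T[:3,:3]@d
    return T[:3,3],d/np.linalg.norm(d)
def onz(n,px,z,tool=None):
    o,d=ray(n,px,tool); return o+d*(z-o[2])/d[2]
def tri(rays):
    A=sum(np.eye(3)-np.outer(d,d) for o,d in rays); b=sum((np.eye(3)-np.outer(d,d))@o for o,d in rays)
    p=np.linalg.solve(A,b); return p,[np.linalg.norm(np.cross(p-o,d)) for o,d in rays]
def toolT():
    s=arm.observe(); T=np.eye(4); T[:3,:3]=R.from_rotvec(s["ee_rot"]).as_matrix(); T[:3,3]=s["position"]; return T
def proj(n,p,tool=None):
    c=arm.camera_info(n)
    T=c["pose"] if "pose" in c else tool@c["T_tool_cam"]
    q=np.linalg.inv(T)@np.r_[p,1]; q=c["mtx"]@q[:3]; return q[:2]/q[2]
E
python3 - <<'E'
from h import *
np.set_printoptions(precision=4,suppress=True)
print("tool R",toolT()[:3,:3])
t3=lambda x,y:(x/4+190-.4,y/4+120-.4)
t4=lambda x,y:(x/4+280-.4,y/4+120-.4)
s1=lambda x,y:(x/4+290-.4,y/4+170-.4)
s2=lambda x,y:(x/4+120-.4,y/4+170-.4)
print("head",onz("top",t4(463,232),.152),onz("scene",s2(65,87),.152),tri([ray("top",t4(463,232)),ray("scene",s2(65,87))]))
print("rim",tri([ray("top",t3(138,215)),ray("scene",s1(195,228))]))
for p in [(238,275),(105,290),(217,133)]: print("plate",onz("top",t3(*p),.008))
for p in [(37,333),(180,308),(68,487),(208,460)]: print("tray",onz("top",t4(*p),.022))
print("plateS",[onz("scene",s1(*p),.008) for p in [(58,575),(262,597)]])
E
```

```text
tool R [[-0.958   0.2868 -0.0002]
 [ 0.2868  0.958  -0.0011]
 [-0.0001 -0.0012 -1.    ]]
head [ 0.5727 -0.2927  0.152 ] [ 0.5726 -0.2901  0.152 ] (array([ 0.5723, -0.2917,  0.1516]), [np.float64(0.0011247152061907182), np.float64(0.0011247152061906272)])
rim (array([0.5863, 0.1999, 0.1789]), [np.float64(0.0003599635174817564), np.float64(0.0003599635174817618)])
plate [0.5774 0.1421 0.008 ]
plate [0.5667 0.2499 0.008 ]
plate [0.6969 0.1591 0.008 ]
tray [0.5254 0.0143 0.022 ]
tray [ 0.5439 -0.1004  0.022 ]
tray [ 0.4023 -0.0079  0.022 ]
tray [ 0.4219 -0.1185  0.022 ]
plateS [array([0.7001, 0.1586, 0.008 ]), array([0.6838, 0.2678, 0.008 ])]
```

```bash
cat >> h.py <<'E'
def delta(target,yaw=None):
    """target TCP world; yaw= desired azimuth(deg) of tool y"""
    T=toolT(); Rm=T[:3,:3]; d=Rm.T@(np.array(target)-T[:3,3])*1000
    cur=np.degrees(np.arctan2(Rm[1,1],Rm[0,1])); out=[d.round(1), "curyaw",cur.round(2)]
    if yaw is not None: out+=["twist",-np.radians((yaw-cur+90)%180-90).round(4)]
    return out
E
python3 -c "
from h import *
print(delta([.5723,-.2917,.40]))"
```

```text
[array([-631.9, -740.1,    5.1]), 'curyaw', np.float64(73.33)]
```

move_arm([
  [-40, -46, 0, 0],
  [-80, -93, 0, 0],
  [-118, -139, 1, 0],
  [-158, -185, 1, 0],
  [-198, -231, 2, 0],
  [-237, -278, 2, 0],
  [-276, -324, 2, 0],
  [-316, -370, 3, 0],
  [-355, -416, 3, 0],
  [-395, -463, 3, 0],
  [-434, -509, 4, 0],
  [-474, -555, 4, 0],
  [-513, -601, 4, 0],
  [-553, -648, 5, 0],
  [-592, -694, 5, 0],
  [-620, -726, 5, 0],
  [-632, -740, 5, 0],
  [-632, -740, 5, 0],
], grip=60)

```text
clock: 2.4
position: [0.5723, -0.2928, 0.3991]
ee_rot: [-0.458, -3.107, 0.001]
force: [0.8, 0.4, 0.2]
width: 0.655
```

```bash
python3 - <<'E'
from h import *
import cv2
print(arm.observe()["clock"],arm.observe()["joints"].round(2),delta([.5723,-.2917,.40]))
T=toolT(); cv2.imwrite("pics/w1.png",arm.get_image("wrist")[:,:,::-1])
print(proj("wrist",[.5723,-.2917,.152],T),T)
E
```

```text
2.4 [ 0.02  0.51  0.57  1.57 -0.29  1.16  1.93] [array([ 0.3,  1. , -0.9]), 'curyaw', np.float64(73.21)]
[280.06418629 226.9246348 ] [[-9.57375136e-01  2.88845428e-01 -1.08015532e-03  5.72272257e-01]
 [ 2.88846200e-01  9.57375298e-01 -6.41072460e-04 -2.92768408e-01]
 [ 8.48943171e-04 -9.25745593e-04 -9.99999211e-01  3.99069894e-01]
 [ 0.00000000e+00  0.00000000e+00  0.00000000e+00  1.00000000e+00]]
```

View pics/w1.png

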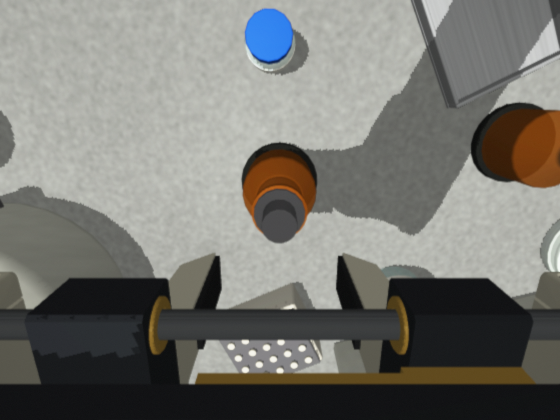

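move_arm([
  [0, 1, 30, 0],
  [0, 1, 60, 0],
  [0, 1, 85, 0],
  [0, 1, 92, 0],
  [0, 1, 92, 0],
], grip=60)

```text
clock: 3.08
position: [0.5729, -0.2897, 0.3081]
ee_rot: [-0.454, -3.109, -0.001]
force: [-0.2, -0.5, -0.5]
width: 0.655
```

move_arm([
  [0, 0, 0, 0],
  [0, 0, 0, 0],
  [0, 0, 0, 0],
  [0, 0, 0, 0],
  [0, 0, 0, 0],
  [0, 0, 0, 0],
], grip=10, grip_force=20)

```text
clock: 3.82
position: [0.5728, -0.2906, 0.3079]
ee_rot: [0.455, 3.108, -0.0]
force: [-0.6, 0.0, 2.0]
width: 0.279
```

move_arm([
  [0, 0, -15, 0],
  [0, 0, -40, 0],
  [0, 0, -65, 0],
  [0, 0, -75, 0],
  [0, 0, -75, 0],
])

```text
clock: 4.45
position: [0.5728, -0.2905, 0.3834]
ee_rot: [0.455, 3.107, -0.0]
force: [0.2, 0.3, -0.7]
width: 0.278
```

```bash
python3 - <<'E'
from h import *
print(onz("top",(112/4+279.6,198/4+119.6),.144))
print(delta([.450,-.055,.38]))
E
```

```text
[ 0.60398282 -0.03994343  0.144     ]
[array([185.1, 190.4,   3.2]), 'curyaw', np.float64(73.34)]
```

move_arm([
  [35, 36, 3, 0],
  [75, 77, 3, 0],
  [115, 118, 3, 0],
  [150, 154, 3, 0],
  [178, 183, 3, 0],
  [185, 190, 3, 0],
  [185, 190, 30, 0],
  [185, 190, 75, 0],
  [185, 190, 115, 0],
  [185, 190, 145, 0],
  [185, 190, 157, 0],
  [185, 190, 160, 0],
  [185, 190, 160, 0],
])

```text
clock: 6.08
position: [0.4504, -0.0556, 0.2233]
ee_rot: [0.456, 3.107, 0.0]
force: [-0.0, -0.2, 0.6]
width: 0.274
```

move_arm([
  [0, 0, 1, 0],
  [0, 0, 1, 0],
])

```text
clock: 6.32
position: [0.4502, -0.0553, 0.2223]
ee_rot: [0.455, 3.107, 0.001]
force: [-0.4, 0.2, 0.3]
width: 0.282
```

move_arm([
  [0, 0, 0, 0],
  [0, 0, 0, 0],
  [0, 0, 0, 0],
  [0, 0, -20, 0],
  [0, 0, -70, 0],
  [0, 0, -130, 0],
  [0, 0, -180, 0],
  [0, 0, -200, 0],
  [0, 0, -200, 0],
], grip=60)

```text
clock: 7.45
position: [0.4503, -0.0555, 0.423]
ee_rot: [0.454, 3.105, 0.002]
force: [-0.8, 0.0, 0.2]
width: 0.655
```

```bash
python3 - <<'E'
from h import *
import cv2
cv2.imwrite("pics/s2.png",cv2.resize(arm.get_image("scene")[150:300,190:390,::-1],None,fx=4,fy=4))
ax=np.array([-.496,-.0635,.866]); mid=np.array([.6091,.2028,.1391])
C=mid+.036*ax
print(C,delta([C[0]-.10,C[1]-.013,.43],97.3))
E
```

```text
[0.591244 0.200514 0.170276] [array([ 29.9, 244.5,  -8. ]), 'curyaw', np.float64(73.35), 'twist', np.float64(-0.418)]
```

View pics/s2.png

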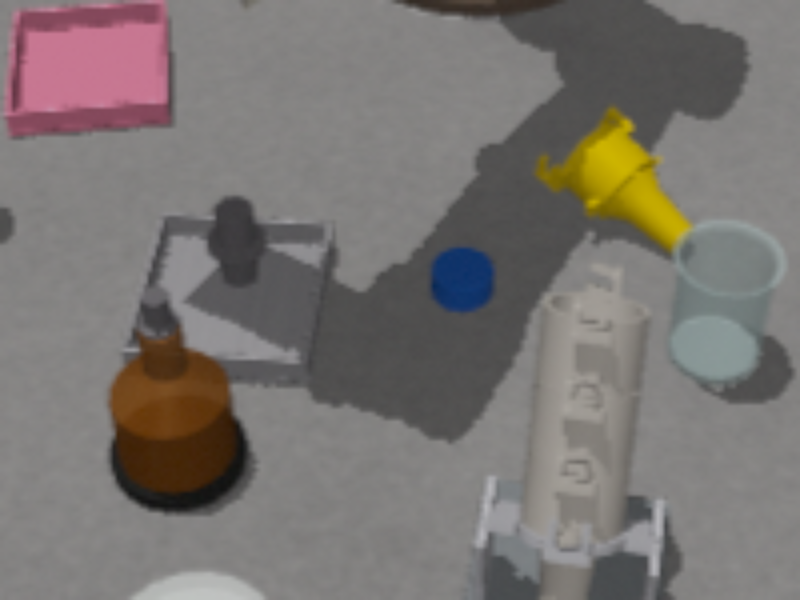

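move_arm([
  [-10, 45, -3, -0.07],
  [-20, 95, -7, -0.14],
  [-31, 145, -7, -0.21],
  [-42, 195, -7, -0.28],
  [-52, 245, -7, -0.35],
  [-60, 280, -7, -0.4],
  [-61, 286, -7, -0.418],
  [-61, 286, -7, -0.418],
  [-61, 286, -7, -0.418],
], grip=91.8)

```text
clock: 8.62
position: [0.5902, 0.1994, 0.4284]
ee_rot: [0.195, -3.135, 0.001]
force: [-0.0, -0.7, -0.0]
width: 1.0
```

```bash
python3 - <<'E'
from h import *
import cv2
ax=np.array([-.496,-.0635,.866]); mid=np.array([.6091,.2028,.1391])
yv=np.array([-.127,.992,0]); xv=np.cross(yv,ax)
T=toolT(); im=arm.get_image("wrist")[:,:,::-1]; cv2.imwrite("pics/w2.png",im)
print(arm.observe()["clock"],delta(mid+.036*ax+[0,0,.159],97.3))
for k in(.046,): 
  print("rimc",proj("wrist",mid+k*ax,T), [proj("wrist",mid+k*ax+d,T).round(1) for d in(.0275*xv,-.0275*xv,.0275*yv,-.0275*yv)])
print("brk",[proj("wrist",mid+.061*ax+d,T).round(1) for d in(.034*xv,-.034*xv)])
np.save("T_w2.npy",T)
cv2.imwrite("pics/w2c.png",cv2.resize(im[100:300,180:380],None,fx=3,fy=3,interpolation=cv2.INTER_CUBIC))
E
```

```text
8.675 [array([-1.2,  0.8, 99.4]), 'curyaw', np.float64(97.15), 'twist', np.float64(-0.0027)]
rimc [279.39615345 220.93396026] [array([279.5, 260. ]), array([279.3, 183.6]), array([318.2, 220.8]), array([240.6, 221. ])]
brk [array([279.6, 268.6]), array([279.3, 168.3])]
```

View pics/w2.png

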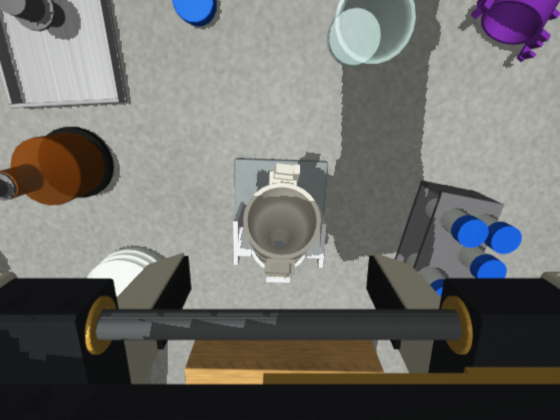

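View pics/w2c.png

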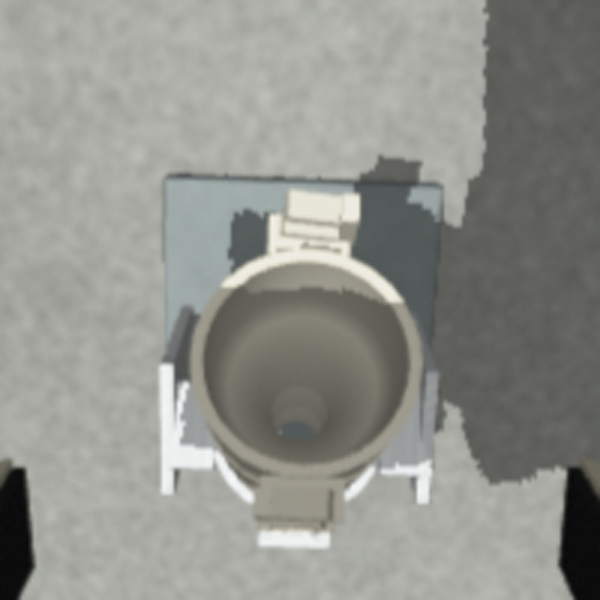

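```bash
python3 - <<'E'
from h import *
print(arm.observe()["joints"].round(2),delta([.5906,.2019,.3292],81.3))
E
```

```text
[-0.69  0.43  0.41  1.57 -0.18  1.18  1.45] [array([-0.7,  2.3, 99.5]), 'curyaw', np.float64(97.15), 'twist', np.float64(0.2766)]
```

move_arm([
  [-1, 2, 0, 0.1],
  [-1, 2, 0, 0.2],
  [-1, 2, 0, 0.277],
  [-1, 2, 25, 0.277],
  [-1, 2, 55, 0.277],
  [-1, 2, 80, 0.277],
  [-1, 2, 95, 0.277],
  [-1, 2, 99, 0.277],
  [-1, 2, 99.5, 0.277],
])

```text
clock: 9.8
position: [0.5914, 0.203, 0.3299]
ee_rot: [0.236, 3.132, 0.001]
force: [0.2, -0.3, 0.5]
width: 1.003
```

```bash
python3 - <<'E'
from h import *
import cv2
print(delta([.5906,.2019,.3292],81.3),arm.observe()["force"])
cv2.imwrite("pics/w3.png",arm.get_image("wrist")[:,:,::-1])
cv2.imwrite("pics/s3.png",cv2.resize(arm.get_image("scene")[150:300,250:420,::-1],None,fx=4,fy=4))
E
```

```text
[array([ 0.7, -1.3,  0.7]), 'curyaw', np.float64(81.39), 'twist', np.float64(0.0016)] [ 0.17474399 -0.29552057  0.48858561]
```

View pics/w3.png

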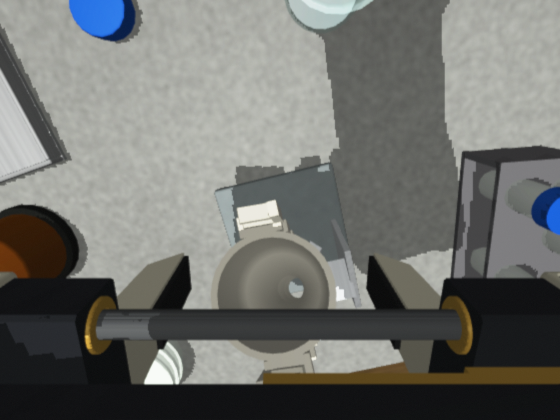

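View pics/s3.png

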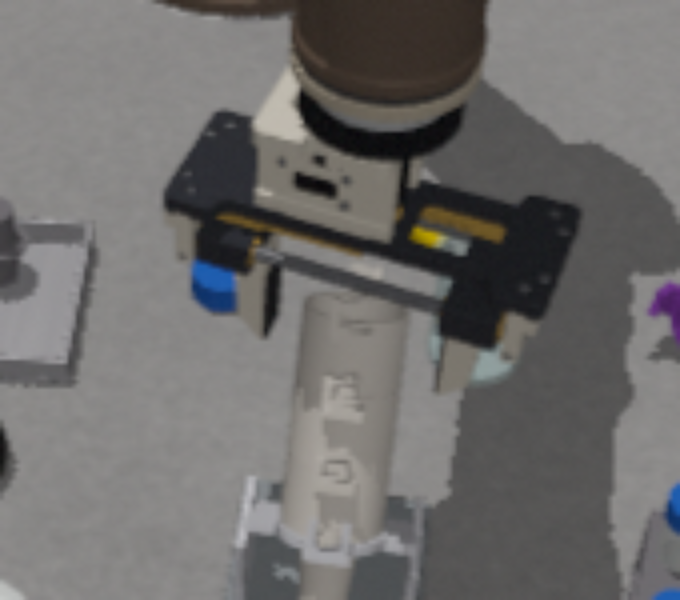

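move_arm([
  [0.5, -1.5, 0.5, 0],
  [0.5, -1.5, 0.5, 0],
  [0.5, -1.5, 0.5, 0],
  [0.5, -1.5, 0.5, 0],
  [0.5, -1.5, 0.5, 0],
  [0.5, -1.5, 0.5, 0],
], grip=40, grip_force=12)

```text
clock: 10.65
position: [0.5905, 0.2019, 0.3288]
ee_rot: [0.235, 3.133, 0.0]
force: [-0.7, 0.8, 0.4]
width: 0.64
```

```bash
python3 - <<'E'
from h import *
import cv2
print(delta([.5906,.2019,.3292],81.3),arm.observe()["force"],arm.observe()["width"]*91.8)
cv2.imwrite("pics/w4.png",arm.get_image("wrist")[:,:,::-1])
T=toolT()[:3,:3]; a=np.radians(5.3)
print("axis in tool",T.T@np.array([-.5*np.cos(a),-.5*np.sin(a),.866]))
E
```

```text
[array([-0.1,  0. , -0.4]), 'curyaw', np.float64(81.42), 'twist', np.float64(0.0021)] [-0.74603854  0.77732876  0.42192656] 58.79119878311343
axis in tool [ 0.48529845 -0.11987756 -0.86606627]
```

View pics/w4.png

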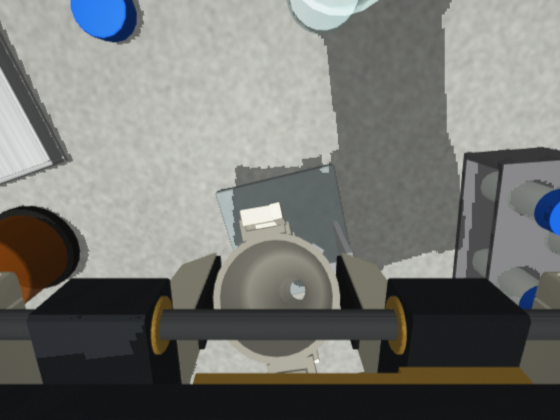

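move_arm([
  [0.4, -0.1, -0.7, 0],
  [0.7, -0.2, -1.3, 0],
  [0.9, -0.2, -1.6, -0.03],
  [1.0, -0.25, -1.8, -0.06],
  [1.15, -0.3, -2.1, -0.09],
  [1.3, -0.3, -2.3, -0.12],
  [1.45, -0.35, -2.6, -0.15],
  [1.6, -0.4, -2.85, -0.18],
  [1.75, -0.45, -3.1, -0.21],
  [1.9, -0.45, -3.35, -0.24],
  [2.0, -0.5, -3.55, -0.26],
  [2.0, -0.5, -3.55, -0.26],
])

```text
clock: 12.2
position: [0.5885, 0.2016, 0.3323]
ee_rot: [-0.173, 3.137, 0.0]
force: [-0.3, -1.0, -0.0]
width: 0.647
```

```bash
python3 - <<'E'
from h import *
import cv2
o=arm.observe();print(o["force"],o["ft_torque"],o["width"]*91.8)
cv2.imwrite("pics/w5.png",arm.get_image("wrist")[:,:,::-1])
cv2.imwrite("pics/s5.png",cv2.resize(arm.get_image("scene")[170:320,280:400,::-1],None,fx=4,fy=4))
E
```

```text
[-0.30779673 -0.96071672 -0.02149525] [-0.00230771 -0.02986263  0.03815856] 59.36382830830055
```

View pics/w5.png

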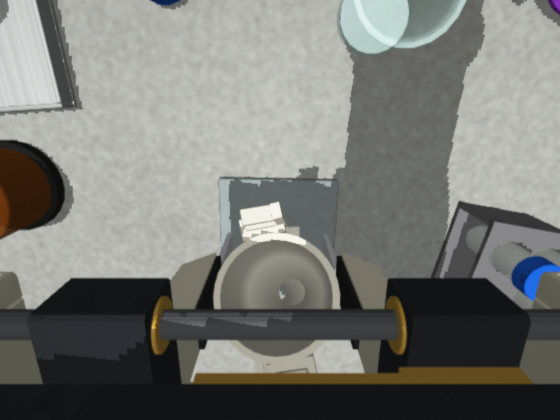

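View pics/s5.png

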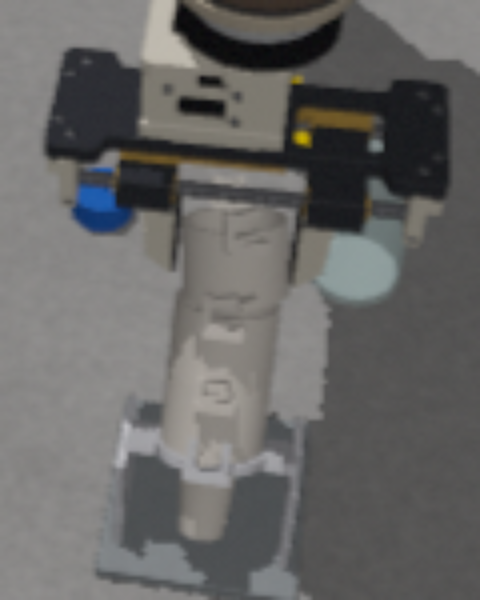

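move_arm([
  [0.15, 0, -0.25, -0.03],
  [0.3, 0, -0.5, -0.06],
  [0.45, 0, -0.75, -0.09],
  [0.6, 0, -1.0, -0.12],
  [0.75, 0, -1.3, -0.15],
  [0.9, 0, -1.6, -0.18],
  [1.05, 0, -1.85, -0.21],
  [1.2, 0, -2.1, -0.24],
  [1.35, 0, -2.4, -0.27],
  [1.5, 0, -2.6, -0.3],
  [1.5, 0, -2.6, -0.3],
])

```text
clock: 13.68
position: [0.5871, 0.2007, 0.335]
ee_rot: [-0.641, 3.075, -0.001]
force: [-0.2, -5.8, 0.7]
width: 0.618
```

```bash
python3 - <<'E'
from h import *
import cv2
o=arm.observe();print(o["force"],o["ft_torque"],o["width"]*91.8)
cv2.imwrite("pics/w6.png",arm.get_image("wrist")[:,:,::-1])
cv2.imwrite("pics/s6.png",cv2.resize(arm.get_image("scene")[170:320,280:400,::-1],None,fx=4,fy=4))
T=toolT()[:3,:3]; a=np.radians(5.3)
print("axis in tool",T.T@np.array([-.5*np.cos(a),-.5*np.sin(a),.866]))
E
```

```text
[-0.24368945 -5.76169516  0.69696203] [-1.40158531 -0.14301439 -0.18102722] 56.76345154496268
axis in tool [ 0.47511451  0.15552629 -0.86604491]
```

View pics/w6.png

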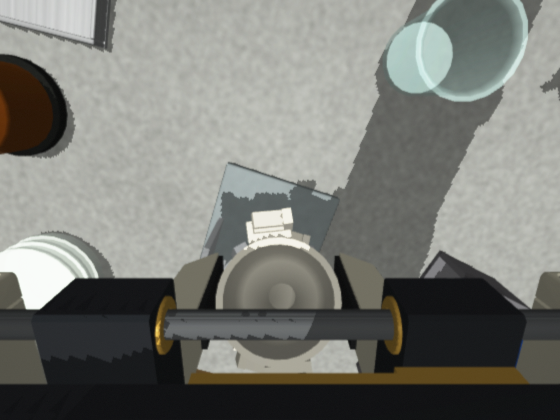

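View pics/s6.png

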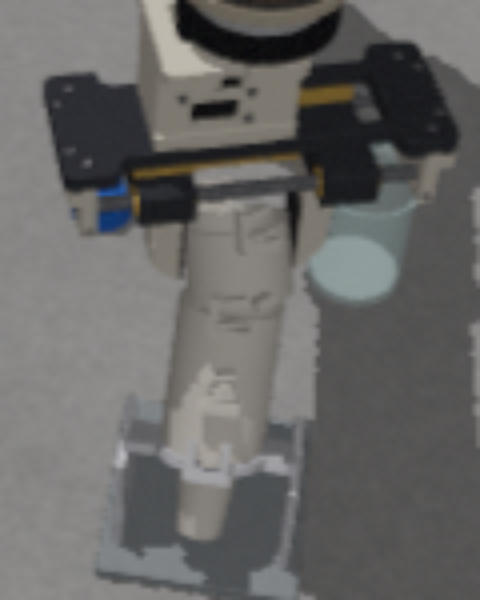

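```bash
python3 - <<'E'
import cv2
for n in "456":
    im=cv2.imread(f"pics/w{n}.png")[150:310,190:370]; cv2.imwrite(f"pics/w{n}z.png",cv2.resize(im,None,fx=3,fy=3,interpolation=cv2.INTER_CUBIC))
a=[cv2.imread(f"pics/w{n}z.png")[60:] for n in "56"]
cv2.imwrite("pics/cmp.png",cv2.resize(cv2.hconcat(a),(800,310)))
E
```

```text
(no output)
```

View pics/cmp.png

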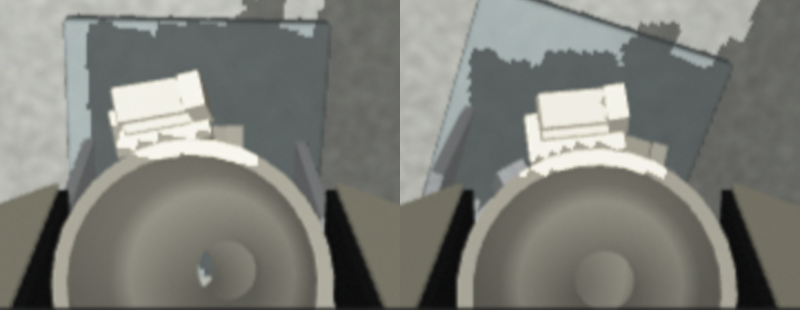

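move_arm([
  [0.1, 0, -0.3, -0.04],
  [0.3, 0.1, -0.5, -0.08],
  [0.4, 0.1, -0.8, -0.12],
  [0.5, 0.15, -1.0, -0.16],
  [0.5, 0.15, -1.0, -0.16],
])

```text
clock: 14.4
position: [0.5871, 0.1991, 0.3361]
ee_rot: [-0.882, 3.015, -0.004]
force: [1.3, -10.0, 2.0]
width: 0.621
```

```bash
python3 - <<'E'
from h import *
import cv2
o=arm.observe();print(o["force"],o["ft_torque"],o["width"]*91.8)
im=arm.get_image("wrist")[:,:,::-1]
cv2.imwrite("pics/w7z.png",cv2.resize(im[150:310,190:370],None,fx=3,fy=3,interpolation=cv2.INTER_CUBIC))
im=arm.get_image("scene")[:,:,::-1]; cv2.imwrite("pics/s7.png",im)
cv2.imwrite("pics/s7z.png",cv2.resize(im[200:320,290:390],None,fx=5,fy=5,interpolation=cv2.INTER_CUBIC))
T=toolT()[:3,:3]; a=np.radians(5.3)
print("axis in tool",T.T@np.array([-.5*np.cos(a),-.5*np.sin(a),.866]))
E
```

```text
[  1.30482141 -10.0388857    1.95104333] [-2.44745011 -0.38695422 -0.32377522] 56.99294578905611
axis in tool [ 0.44494156  0.2268235  -0.86633372]
```

View pics/w7z.png

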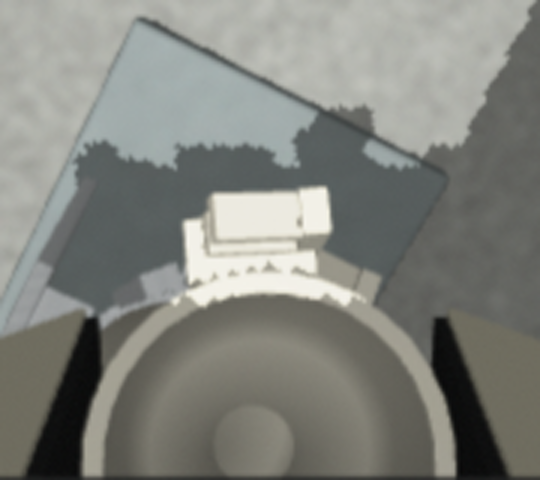

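View pics/s7z.png

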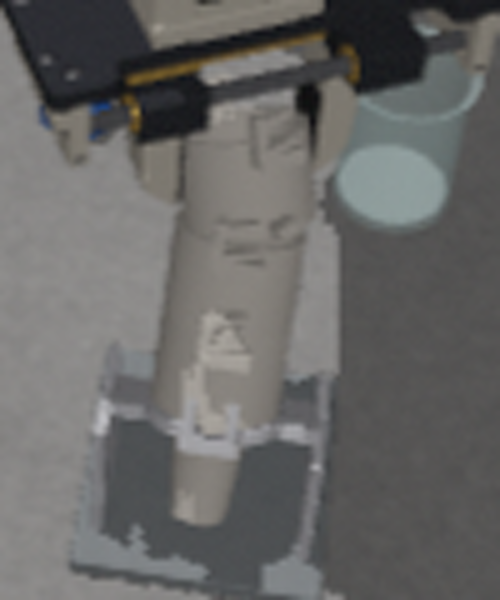

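move_arm([
  [0.9, 0.5, -1.7, 0],
  [1.8, 0.9, -3.5, 0],
  [2.7, 1.4, -5.2, 0],
  [3.6, 1.8, -6.9, 0],
  [4.4, 2.3, -8.7, 0],
  [5.3, 2.7, -10.4, 0],
  [6.2, 3.2, -12.1, 0],
  [6.2, 3.2, -12.1, 0],
])

```text
clock: 15.5
position: [0.5796, 0.2004, 0.3482]
ee_rot: [-0.884, 3.014, -0.001]
force: [0.6, -5.0, -0.4]
width: 0.62
```

```bash
python3 - <<'E'
from h import *
import cv2
o=arm.observe();print(o["force"],o["ft_torque"],o["width"]*91.8)
im=arm.get_image("scene")[:,:,::-1]; cv2.imwrite("pics/s8.png",im)
cv2.imwrite("pics/s8z.png",cv2.resize(im[200:320,290:390],None,fx=5,fy=5,interpolation=cv2.INTER_CUBIC))
E
```

```text
[ 0.58241618 -4.9504371  -0.41373063] [-1.2522906  -0.45666461 -0.19130817] 56.95732556582118
```

View pics/s8z.png

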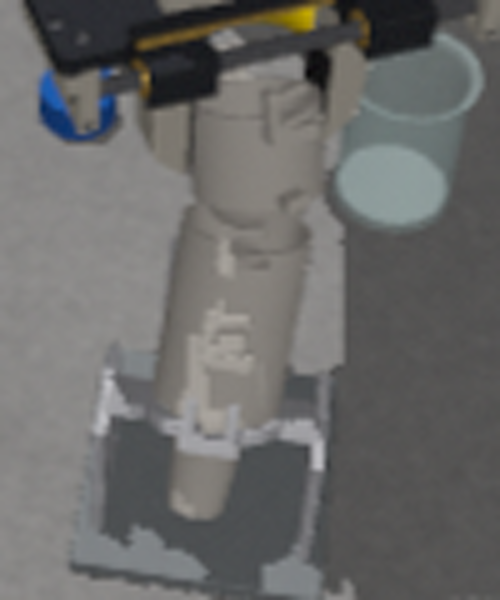

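move_arm([
  [0.5, 0.2, -1, 0.06],
  [1, 0.4, -2, 0.12],
  [1.5, 0.8, -3, 0.18],
  [2, 1.1, -4, 0.24],
  [2.5, 1.3, -5, 0.3],
  [3, 1.6, -6, 0.36],
  [3.5, 1.8, -7, 0.42],
  [4, 2.1, -8, 0.46],
  [4, 2.1, -8, 0.46],
])

```text
clock: 16.68
position: [0.5747, 0.2011, 0.3561]
ee_rot: [0.175, -3.137, -0.001]
force: [0.5, 0.5, -1.4]
width: 0.613
```

```bash
python3 - <<'E'
from h import *
import cv2
o=arm.observe();print(o["force"],o["ft_torque"],o["width"]*91.8)
im=arm.get_image("scene")[:,:,::-1]; cv2.imwrite("pics/s9.png",im)
cv2.imwrite("pics/s9z.png",cv2.resize(im[190:310,290:390],None,fx=5,fy=5,interpolation=cv2.INTER_CUBIC))
T=toolT()[:3,:3]; a=np.radians(5.3)
print(delta([.5,.2,.3]),"axis in tool",T.T@np.array([-.5*np.cos(a),-.5*np.sin(a),.866]))
E
```

```text
[ 0.51875651  0.47639557 -1.43296988] [-0.0041561   0.03374811  0.01954512] 56.240562558417245
[array([74.4,  7.4, 56. ]), 'curyaw', np.float64(96.41)] axis in tool [ 0.49992031  0.01014934 -0.86598653]
```

View pics/s9z.png

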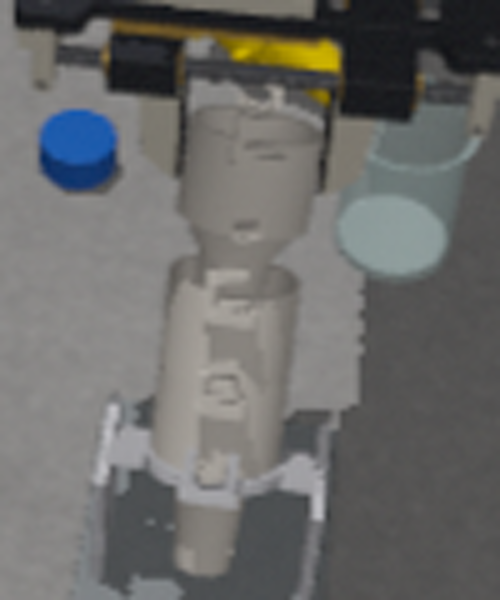

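move_arm([
  [2, 0, -3.5, 0],
  [5, 0.1, -8.7, 0],
  [8, 0.1, -13.9, 0],
  [11, 0.1, -19, 0],
  [14, 0.2, -24.2, 0],
  [18, 0.2, -31.2, 0],
  [22.5, 0.3, -39, 0],
  [27, 0.3, -46.8, 0],
  [27, 0.3, -80, 0],
  [27, 0.3, -105, 0],
  [27, 0.3, -105, 0],
])

```text
clock: 18.1
position: [0.5484, 0.1976, 0.4632]
ee_rot: [-0.173, 3.133, 0.003]
force: [1.2, 0.2, -1.4]
width: 0.613
```

```bash
python3 - <<'E'
from h import *
import cv2
o=arm.observe();print(o["force"],o["ft_torque"],o["width"]*91.8,o["joints"].round(2))
im=arm.get_image("scene")[:,:,::-1]; cv2.imwrite("pics/s10.png",im)
cv2.imwrite("pics/s10z.png",cv2.resize(im[100:310,250:430],None,fx=2.8,fy=2.8,interpolation=cv2.INTER_CUBIC))
cv2.imwrite("pics/w10.png",arm.get_image("wrist")[:,:,::-1])
E
```

```text
[ 1.16867102  0.18631815 -1.37636386] [0.0358727  0.02123568 0.01496137] 56.26532862710097 [-0.73  0.33  0.41  1.62 -0.14  1.22  1.38]
```

View pics/s10z.png

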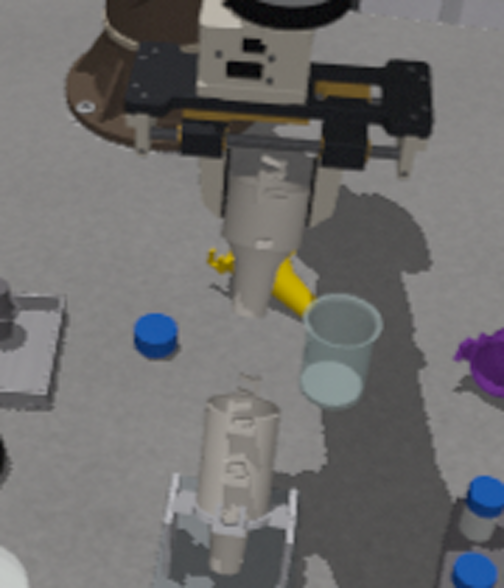

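View pics/w10.png

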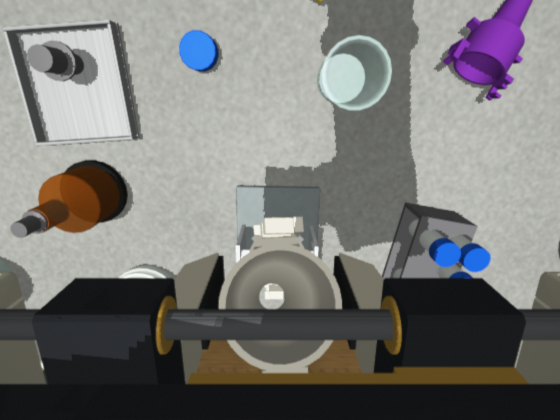

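```bash
python3 - <<'E'
from h import *
I=np.eye(4)
for t in (20,25,30,35):
  for dg in (10,):
    a=np.array([np.sin(np.radians(t)),0,-np.cos(np.radians(t))]); g=np.array([0,0,.159])
    print(t,proj("wrist",g+.001*dg*a,I).round(1),proj("wrist",g+(.001*dg-.092)*a,I).round(1))
o,d=ray("wrist",(272,295),I); o2,d2=ray("wrist",(280,307),I)
print(o+d*(.150-o[2])/d[2]*1, o2+d2*(.15-o2[2])/d2[2], o+d*(.232-o[2])/d[2])
print(delta([.5723,-.2917,.45],))
E
```

```text
20 [277.5 299.8] [277.9 269.9]
25 [277.5 297.7] [277.9 280.3]
30 [277.5 295.6] [277.9 290.8]
35 [277.5 293.6] [277.9 301.4]
[ 0.00553065 -0.0023494   0.15      ] [-0.00045967  0.00110086  0.15      ] [-0.04561826 -0.00415691  0.232     ]
[array([  29.5, -489.1,   10.7]), 'curyaw', np.float64(96.31)]
```

```bash
python3 - <<'E'
from h import *
T=toolT(); m=np.array([.5727,-.2908,.120])
tgt=m-T[:3,:3]@np.array([-.0456,-.0042,.231]); print(tgt,delta([tgt[0],tgt[1],T[2,3]]))
for z in(.1,.2,.25): print(onz("top",(463,165),z))
print(T[:3,:3])
E
```

```text
[ 0.5269478  -0.29167551  0.35100643] [array([ 7.450e+01, -4.841e+02, -1.000e-01]), 'curyaw', np.float64(96.31)]
[ 0.62069256 -0.51529444  0.1       ]
[ 0.59471928 -0.46938439  0.2       ]
[ 0.58173264 -0.44642936  0.25      ]
[[-9.93936936e-01 -1.09951565e-01 -1.43400598e-04]
 [-1.09951587e-01  9.93936932e-01  1.56922756e-04]
 [ 1.25277248e-04  1.71738447e-04 -9.99999977e-01]]
```

move_arm([
  [3, -20, 0, 0],
  [9, -60, 0, 0],
  [15, -100, 0, 0],
  [22, -145, 0, 0],
  [29, -190, 0, 0],
  [36, -235, 0, 0],
  [43, -280, 0, 0],
  [50, -325, 0, 0],
  [57, -370, 0, 0],
  [64, -415, 0, 0],
  [70, -450, 0, 0],
  [73, -472, 0, 0],
  [74.5, -484, 0, 0],
  [74.5, -484, 0, 0],
])

```text
clock: 19.95
position: [0.5265, -0.2925, 0.4605]
ee_rot: [0.17, -3.136, -0.0]
force: [0.5, 0.9, -0.8]
width: 0.615
```

move_arm([
  [0, 0, 25, 0],
  [0, 0, 55, 0],
  [0, 0, 80, 0],
  [0, 0, 92, 0],
  [0, 0, 97, 0],
  [0, 0, 97, 0],
])

```text
clock: 20.7
position: [0.5275, -0.2914, 0.3644]
ee_rot: [-0.173, 3.136, -0.0]
force: [0.5, 1.0, -0.3]
width: 0.617
```

```bash
python3 - <<'E'
from h import *
import cv2
o=arm.observe();print(o["force"],o["width"]*91.8,o["joints"].round(2),toolT()[:3,3])
im=arm.get_image("scene")[:,:,::-1]; cv2.imwrite("pics/s11.png",im)
cv2.imwrite("pics/s11z.png",cv2.resize(im[110:260,80:260],None,fx=4,fy=4,interpolation=cv2.INTER_CUBIC))
im=arm.get_image("wrist")[:,:,::-1]; cv2.imwrite("pics/w11.png",im)
im=arm.get_image("top")[:,:,::-1]; 
cv2.imwrite("pics/t11z.png",cv2.resize(im[130:250,320:460],None,fx=4,fy=4,interpolation=cv2.INTER_CUBIC))
E
```

```text
[ 0.4720368   0.98322312 -0.28725713] 56.602911955620684 [ 0.03  0.47  0.55  1.71 -0.28  1.04  2.36] [ 0.52745376 -0.29142153  0.36442096]
```

View pics/s11z.png

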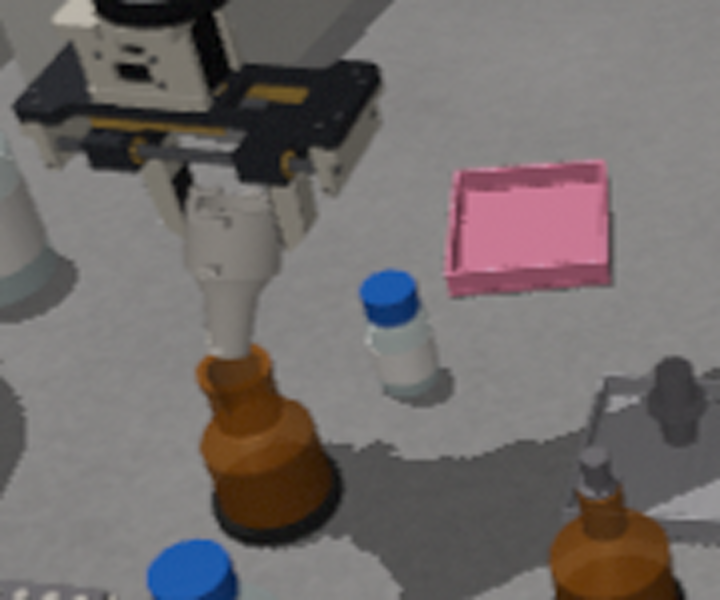

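View pics/w11.png

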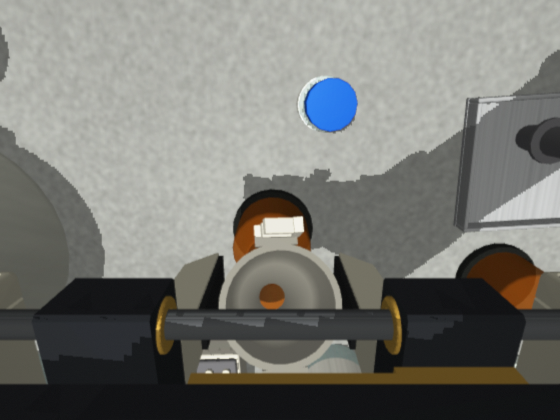

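View pics/t11z.png

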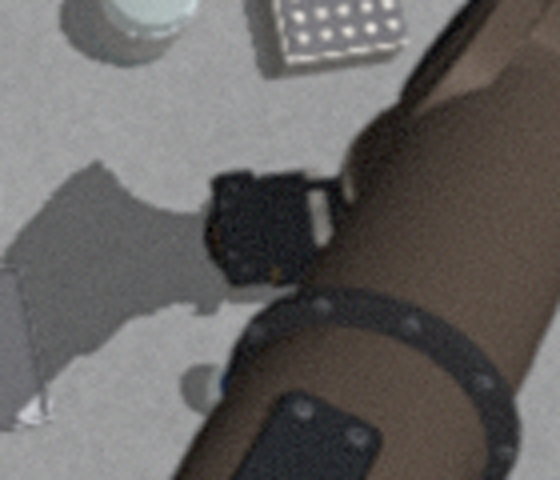

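```bash
python3 - <<'E'
from h import *
m=np.array([.5727,-.2908,.120])
print(proj("scene",m),[proj("scene",m+d) for d in([0.0225,0,0],[-.0225,0,0],[0,.0225,0],[0,-.0225,0])])
T=toolT(); tip=(T@np.r_[-.0456,-.0042,.231,1])[:3]; print(tip,proj("scene",tip))
print([ (proj("scene",x)-[80,110])*4 for x in (m,tip)])
E
```

```text
[139.00276113 201.11884463] [array([134.17585246, 207.28290519]), array([143.68552123, 195.13886473]), array([147.19364175, 202.75514323]), array([130.88962233, 199.49807658])]
[ 0.57353402 -0.29100914  0.13388834] [137.27097226 197.13623711]
[array([236.01104452, 364.47537854]), array([229.08388903, 348.54494845])]
```

move_arm([
  [0, -1, 5, 0],
  [0, -1.5, 10, 0],
  [0, -1.5, 14, 0],
  [-1, -1.5, 16, 0],
  [-2, -1.5, 18, 0],
  [-3, -1.5, 20, 0],
  [-4, -1.5, 22, 0],
  [-4, -1.5, 22, 0],
], grip_force=8)

```text
clock: 21.85
position: [0.5314, -0.2926, 0.3418]
ee_rot: [0.173, -3.137, -0.0]
force: [-1.2, -0.6, 0.3]
width: 0.617
```

```bash
python3 - <<'E'
from h import *
import cv2
o=arm.observe();print(o["force"],o["ft_torque"],o["width"]*91.8,toolT()[:3,3])
im=arm.get_image("scene")[:,:,::-1]
cv2.imwrite("pics/s12z.png",cv2.resize(im[130:250,100:220],None,fx=5,fy=5,interpolation=cv2.INTER_CUBIC))
E
```

```text
[-1.19436879 -0.61023999  0.33890773] [0.01837701 0.02142743 0.01997724] 56.6727279440563 [ 0.53143032 -0.29257953  0.34181257]
```

View pics/s12z.png

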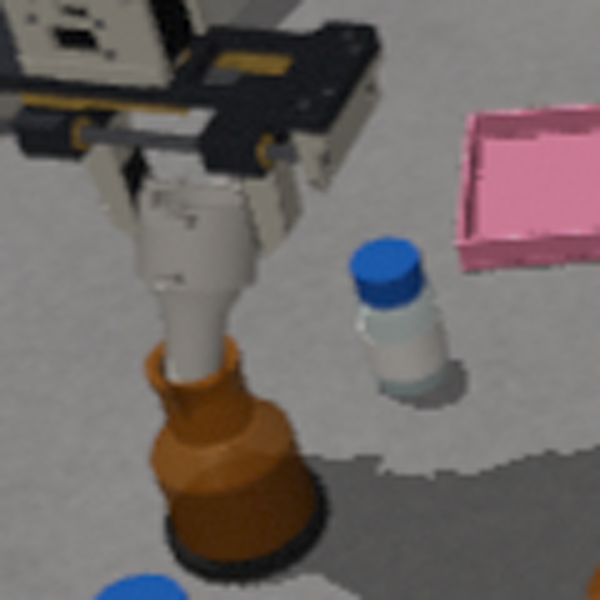

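Tip is inside the mouth (zoom px ~195,375), no contact force. Now swing upright.

move_arm([
  [-3, 0, -1, 0],
  [-6, 0, -2, 0],
  [-9, 0, -3, 0],
  [-12, 0, -3.7, 0],
  [-15, 0, -3.7, 0],
  [-18, 0, -3.7, 0],
  [-21, 0, -3.5, 0],
  [-24, 0, -3.4, 0],
  [-24, 0, -3.4, 0],
])

```text
clock: 23.02
position: [0.5556, -0.2903, 0.3455]
ee_rot: [-0.173, 3.136, -0.001]
force: [-0.3, -3.6, 2.7]
width: 0.613
```

```bash
python3 - <<'E'
from h import *
import cv2
o=arm.observe();print(o["force"],o["ft_torque"],o["width"]*91.8,toolT()[:3,3])
im=arm.get_image("scene")[:,:,::-1]
cv2.imwrite("pics/s13z.png",cv2.resize(im[130:250,100:220],None,fx=4,fy=4,interpolation=cv2.INTER_CUBIC))
cv2.imwrite("pics/w13.png",arm.get_image("wrist")[:,:,::-1])
E
```

```text
[-0.27724988 -3.59827502  2.70779308] [-1.3398195   0.267769   -0.13703811] 56.30573392787791 [ 0.55556815 -0.29030738  0.34551928]
```

View pics/s13z.png

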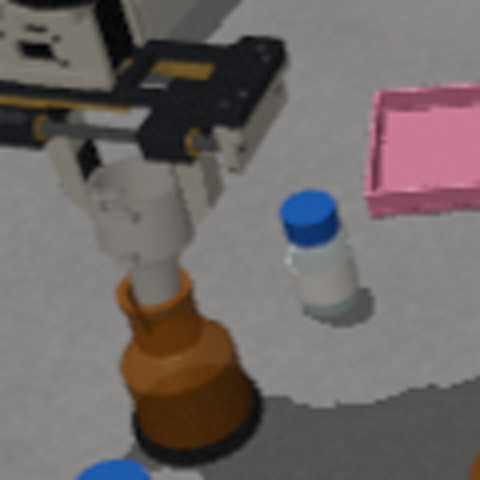

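View pics/w13.png

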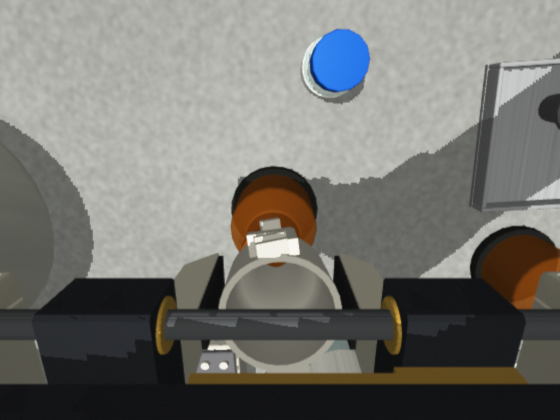

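move_arm([
  [-1, -1, 0, 0],
  [-3, -1.5, 0, 0],
  [-6, -1.5, 1, 0],
  [-9, -1.5, 2, 0],
  [-12, -1.5, 3, 0],
  [-13, -1.5, 4, 0],
  [-13, -1.5, 4, 0],
])

```text
clock: 24.0
position: [0.5683, -0.2901, 0.3412]
ee_rot: [0.173, -3.137, 0.0]
force: [-1.5, -4.8, 0.9]
width: 0.613
```

```bash
python3 - <<'E'
from h import *
import cv2
o=arm.observe();print(o["force"],o["ft_torque"],o["width"]*91.8,toolT()[:3,3])
im=arm.get_image("scene")[:,:,::-1]
cv2.imwrite("pics/s14z.png",cv2.resize(im[130:250,100:220],None,fx=4,fy=4,interpolation=cv2.INTER_CUBIC))
cv2.imwrite("pics/w14.png",arm.get_image("wrist")[:,:,::-1])
E
```

```text
[-1.49034567 -4.76422424  0.87747536] [-1.12431565  0.18107171 -0.00625485] 56.28684248457931 [ 0.56832019 -0.2901402   0.34123545]
```

View pics/s14z.png

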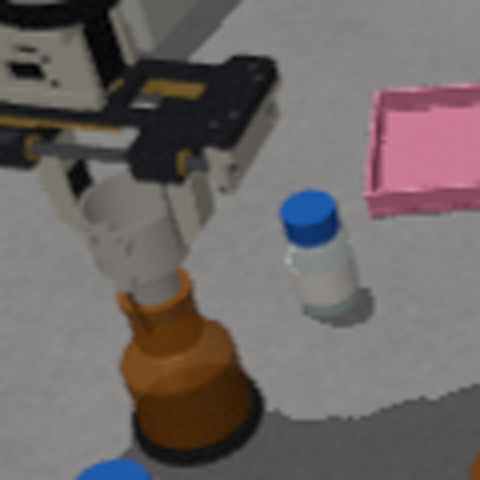

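View pics/w14.png

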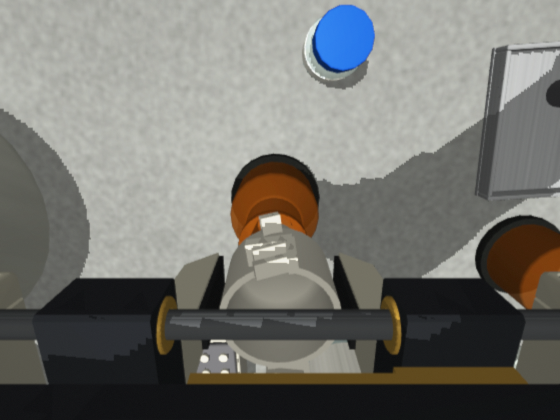

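move_arm([
  [0, -1, 0, 0],
  [0, -2, 0, 0],
  [0, -2, 2, 0],
  [0, -2, 4, 0],
  [0, -2, 6, 0],
  [0, -2, 8, 0],
  [0, -2, 8, 0],
])

```text
clock: 24.98
position: [0.5685, -0.292, 0.3331]
ee_rot: [0.173, -3.137, -0.0]
force: [-0.1, 0.1, -0.7]
width: 0.612
```

```bash
python3 - <<'E'
from h import *
import cv2
o=arm.observe();print(o["force"],o["ft_torque"],o["width"]*91.8,toolT()[:3,3])
im=arm.get_image("scene")[:,:,::-1]
cv2.imwrite("pics/s15z.png",cv2.resize(im[130:250,100:220],None,fx=4,fy=4,interpolation=cv2.INTER_CUBIC))
E
```

```text
[-0.14625641  0.08412719 -0.73610517] [0.08278359 0.03555742 0.00704196] 56.14615511668751 [ 0.56848901 -0.29195538  0.33314698]
```

View pics/s15z.png

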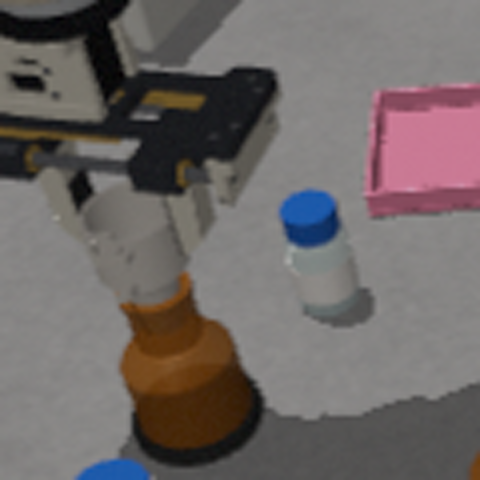

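move_arm([
  [0, 0, 2, 0],
  [0, 0, 4, 0],
  [0, 0, 6, 0],
  [0, 0, 7.5, 0],
  [0, 0, 9, 0],
  [0, 0, 9, 0],
])

```text
clock: 25.78
position: [0.5683, -0.2925, 0.3245]
ee_rot: [0.172, -3.137, 0.001]
force: [-3.1, -2.5, 2.0]
width: 0.612
```

```bash
python3 - <<'E'
from h import *
import cv2
o=arm.observe();print(o["force"],o["ft_torque"],o["width"]*91.8,toolT()[:3,3])
im=arm.get_image("scene")[:,:,::-1]
cv2.imwrite("pics/s16z.png",cv2.resize(im[130:250,100:220],None,fx=5,fy=5,interpolation=cv2.INTER_CUBIC))
E
```

```text
[-3.11677956 -2.49540856  2.00175438] [-0.6849852   0.62834013 -0.01082328] 56.19643138120358 [ 0.5682776  -0.2925415   0.32454605]
```

View pics/s16z.png

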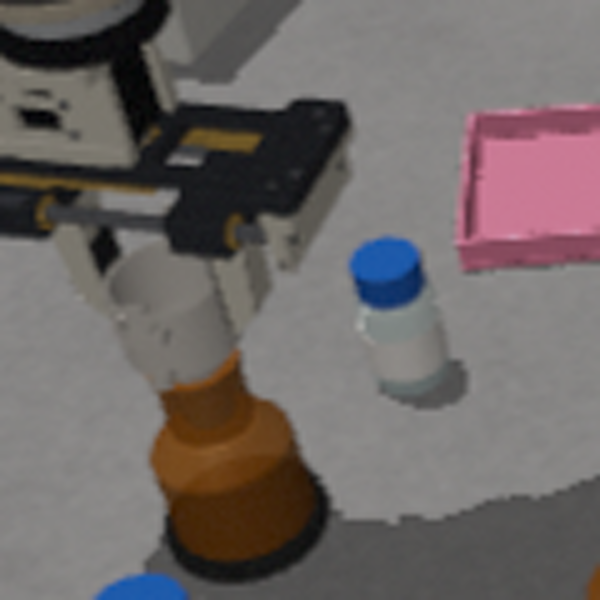

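move_arm([
  [0, -0.5, 1, 0],
  [0, -0.5, 1.5, 0],
  [0, -0.5, 1.5, 0],
])

```text
clock: 26.2
position: [0.5684, -0.2931, 0.3238]
ee_rot: [-0.172, 3.136, -0.001]
force: [-3.9, -2.2, 9.0]
width: 0.616
```

move_arm([
  [0, 0, 0, 0],
  [0, 0, 0, 0],
  [0, 0, 0, 0],
  [0, 0, 0, 0],
  [0, 0, 0, 0],
], grip=85)

```text
clock: 26.82
position: [0.5686, -0.2925, 0.3228]
ee_rot: [0.173, -3.137, -0.0]
force: [0.6, 0.2, 0.0]
width: 0.925
```

```bash
python3 - <<'E'
from h import *
import cv2
o=arm.observe();print(o["force"],o["ft_torque"],o["width"]*91.8,toolT()[:3,3])
im=arm.get_image("scene")[:,:,::-1]
cv2.imwrite("pics/s17z.png",cv2.resize(im[130:250,100:220],None,fx=5,fy=5,interpolation=cv2.INTER_CUBIC))
cv2.imwrite("pics/w17.png",arm.get_image("wrist")[:,:,::-1])
E
```

```text
[0.60203268 0.21274704 0.0079838 ] [ 0.00209173 -0.01364142 -0.04673754] 84.87976165066455 [ 0.56862708 -0.29245982  0.32279767]
```

View pics/s17z.png

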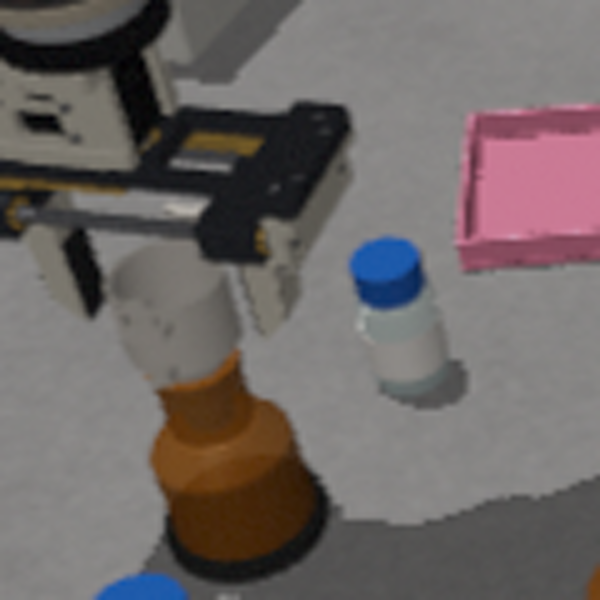

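View pics/w17.png

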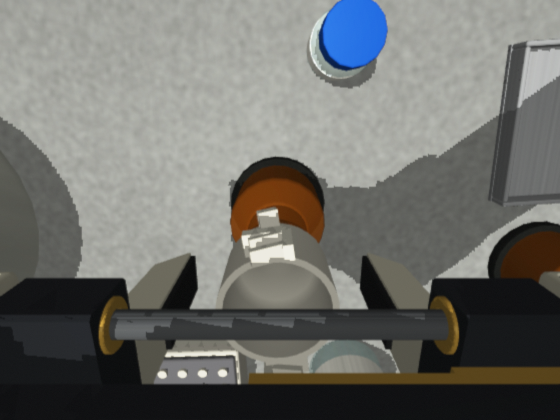

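move_arm([
  [0, 0, -10, 0],
  [0, 0, -30, 0],
  [0, 0, -60, 0],
  [0, 0, -95, 0],
  [0, 0, -130, 0],
  [0, 0, -130, 0],
])

```text
clock: 27.68
position: [0.5688, -0.2933, 0.4567]
ee_rot: [-0.172, 3.131, -0.004]
force: [-0.0, -0.0, 0.2]
width: 0.925
```

move_arm([
  [10, 20, 0, 0],
  [25, 60, 0, 0],
  [45, 105, 0, 0],
  [60, 150, 0, 0],
  [60, 175, 0, 0],
  [60, 180, 0, 0],
  [60, 180, 0, 0],
])

```text
clock: 28.55
position: [0.4892, -0.1207, 0.4529]
ee_rot: [-0.173, 3.137, -0.001]
force: [-1.0, -0.7, 0.7]
width: 0.927
```

```bash
python3 - <<'E'
from h import *
import cv2
print(arm.observe()["clock"])
im=arm.get_image("scene")[:,:,::-1]; cv2.imwrite("pics/s18.png",im)
cv2.imwrite("pics/s18z.png",cv2.resize(im[150:250,100:200],None,fx=6,fy=6,interpolation=cv2.INTER_CUBIC))
im=arm.get_image("top")[:,:,::-1]; cv2.imwrite("pics/t18.png",im)
cv2.imwrite("pics/t18z.png",cv2.resize(im[130:230,340:440],None,fx=6,fy=6,interpolation=cv2.INTER_CUBIC))
m=np.array([.5727,-.2908,.120])
r=m+[0,0,.054]
for n,off,f in(("scene",(100,150),6),("top",(340,130),6)):
  for c in(r,):
    print(n,[((proj(n,c+np.array(d))-off)*f).round() for d in([0,0,0],[.0275,0,0],[-.0275,0,0],[0,.0275,0],[0,-.0275,0])])
E
```

```text
28.55
scene [array([199., 206.]), array([161., 251.]), array([235., 163.]), array([261., 218.]), array([137., 194.])]
top [array([341., 275.]), array([337., 219.]), array([344., 332.]), array([283., 276.]), array([399., 274.])]
```

View pics/s18z.png

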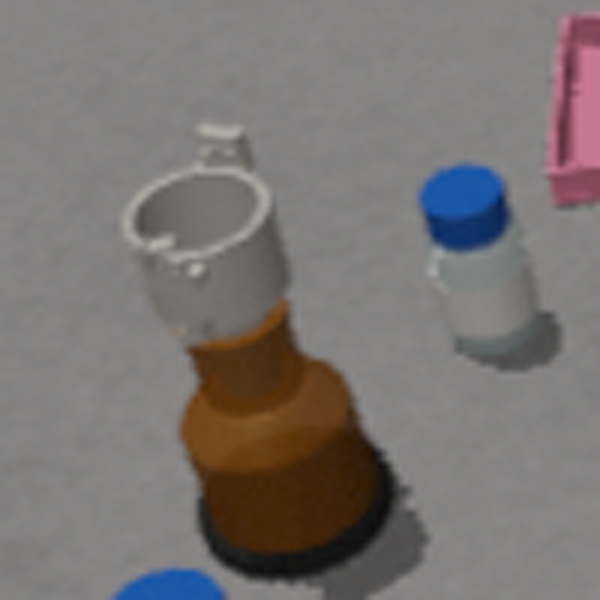

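View pics/t18z.png

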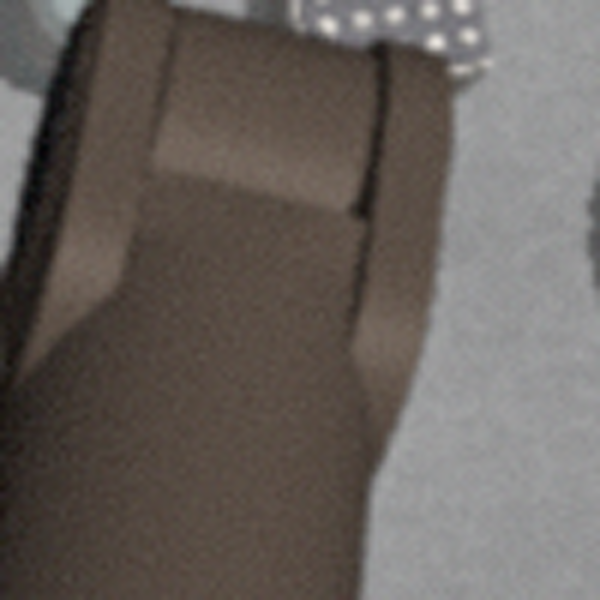

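View pics/s18.png

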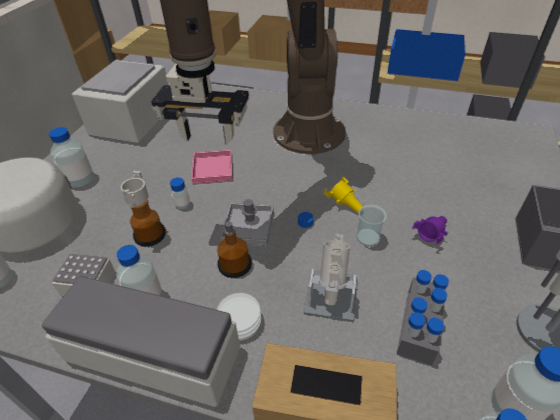

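move_arm([
  [15, 45, 0, 0],
  [30, 95, 0, 0],
  [45, 145, 0, 0],
  [60, 195, 0, 0],
  [60, 245, 0, 0],
  [60, 270, 0, 0],
  [60, 270, 0, 0],
])

```text
clock: 29.52
position: [0.4002, 0.1425, 0.4527]
ee_rot: [0.176, -3.137, 0.0]
force: [0.0, -0.3, -1.5]
width: 0.926
```

```bash
python3 - <<'E'
from h import *
import cv2
print(arm.observe()["clock"])
im=arm.get_image("top")[:,:,::-1]; cv2.imwrite("pics/t19.png",im)
cv2.imwrite("pics/t19z.png",cv2.resize(im[130:230,340:440],None,fx=6,fy=6,interpolation=cv2.INTER_CUBIC))
E
```

```text
29.525
```

View pics/t19z.png

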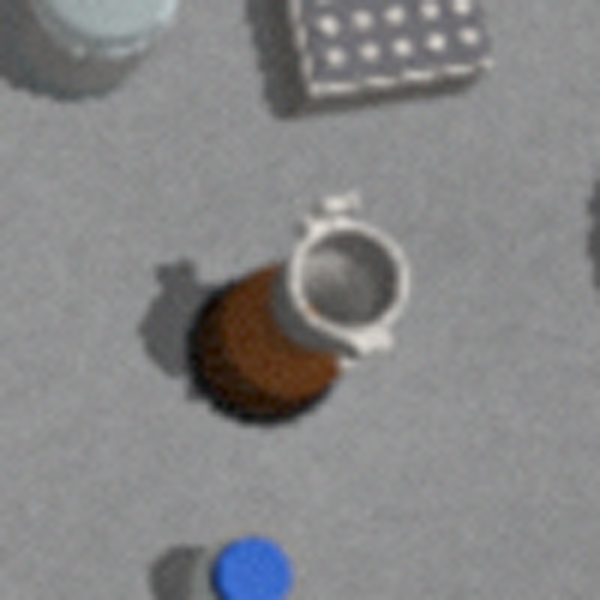

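View pics/t19.png

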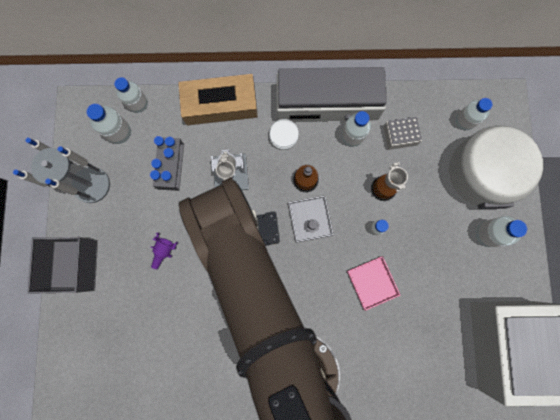

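```bash
python3 - <<'E'
from h import *
import cv2
s=cv2.imread("pics/s18.png"); t=cv2.imread("pics/t19.png")
for n,im,b in(("s",s,(110,165,160,215)),("t",t,(375,155,420,200))):
    c=im[b[1]:b[3],b[0]:b[2]]; c=cv2.resize(c,None,fx=14,fy=14,interpolation=cv2.INTER_CUBIC)
    cv2.imwrite(f"pics/z_{n}.png",c[:600,:700])
p,e=tri([ray("top",(350/6+340-.4,280/6+130-.4)),ray("scene",(199/6+100-.4,213/6+150-.4))]); print(p,e)
E
```

```text
[ 0.5718671  -0.29422906  0.17038658] [np.float64(0.0007913640096486284), np.float64(0.0007913640096487332)]
```

View pics/z_s.png

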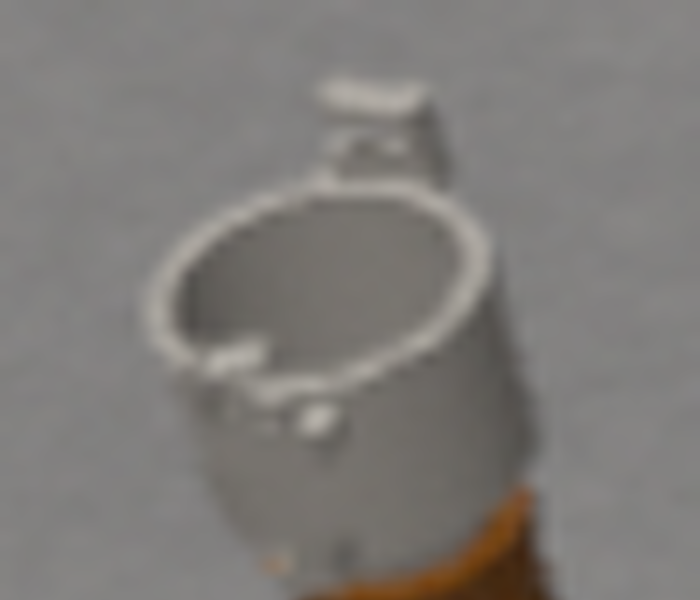

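View pics/z_t.png

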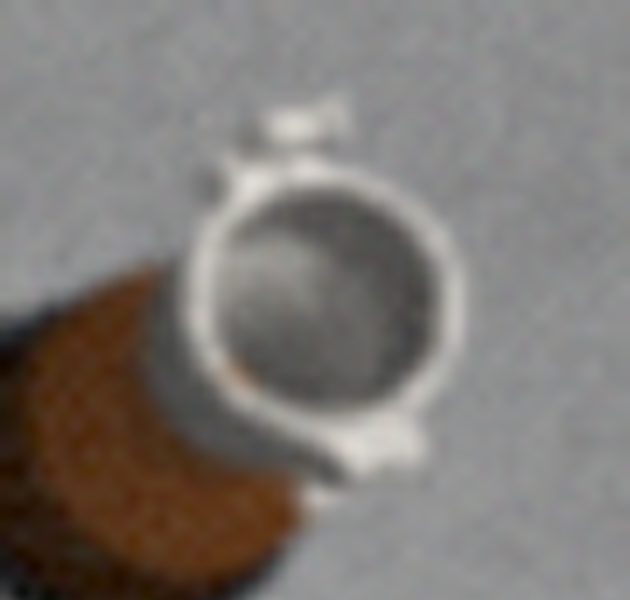

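```bash
python3 -c "
from h import *
T=toolT(); print(delta([.535,-.295,.455]))"
```

```text
[array([ -85.9, -448.3,   -2. ]), 'curyaw', np.float64(96.3)]
```

move_arm([
  [-8, -40, 0, 0],
  [-19, -95, 0, 0],
  [-30, -150, 0, 0],
  [-41, -205, 0, 0],
  [-51, -260, 0, 0],
  [-62, -315, 0, 0],
  [-73, -370, 0, 0],
  [-82, -420, -2, 0],
  [-86, -448, -2, 0],
  [-86, -448, -2, 0],
])

```text
clock: 30.82
position: [0.5329, -0.2988, 0.4546]
ee_rot: [0.162, -3.136, 0.004]
force: [0.0, 0.1, 0.0]
width: 0.921
```

```bash
python3 - <<'E'
from h import *
import cv2
T=toolT(); im=arm.get_image("wrist")[:,:,::-1]; cv2.imwrite("pics/w20.png",im)
print(arm.observe()["clock"])
m=np.array([.5727,-.2918,0])
for z in(.174,.082,.120): print(z,proj("wrist",m+[0,0,z],T))
c=proj("wrist",m+[0,0,.174],T).astype(int); x0,y0=c[0]-60,c[1]-60
print(x0,y0); cv2.imwrite("pics/w20z.png",cv2.resize(im[y0:y0+120,x0:x0+120],None,fx=5,fy=5,interpolation=cv2.INTER_CUBIC)); np.save("T20.npy",T)
E
```

```text
30.875
0.174 [282.14701968 258.2373717 ]
0.082 [281.47888885 221.08867848]
0.12 [281.71278046 234.09326878]
222 198
```

View pics/w20z.png

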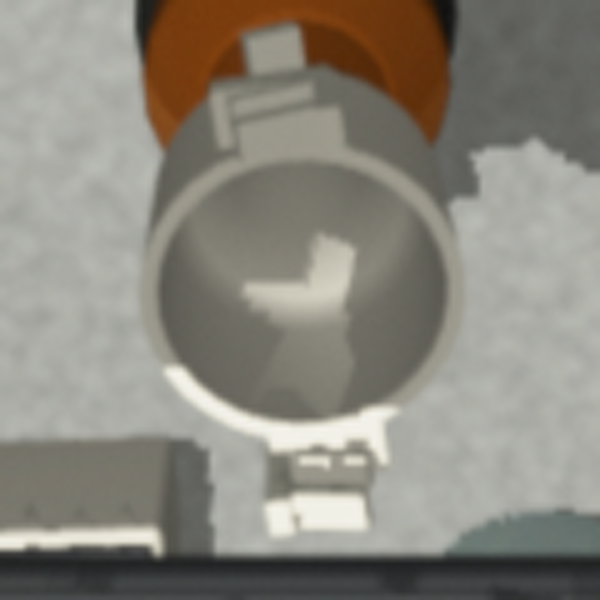

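```bash
python3 - <<'E'
import cv2
a=cv2.imread("pics/scene0.png")[210:320,290:380]; b=cv2.imread("pics/s18.png")[210:320,290:380]
cv2.imwrite("pics/cmp2.png",cv2.resize(cv2.hconcat([a,b]),None,fx=4,fy=4,interpolation=cv2.INTER_CUBIC))
E
```

```text
(no output)
```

View pics/cmp2.png

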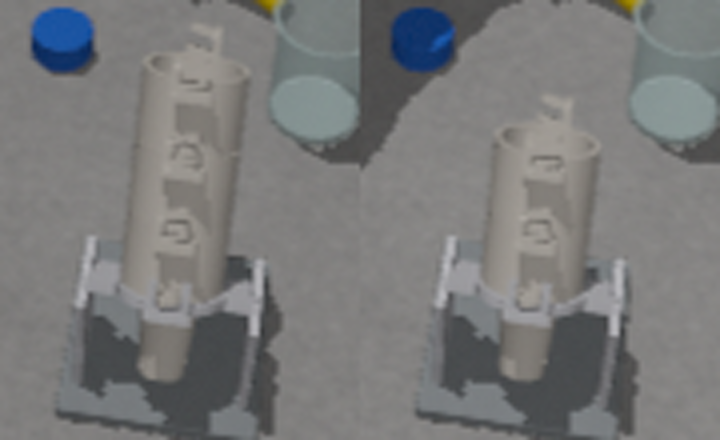

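```bash
python3 -c "
from cell import arm
print(arm.observe()['clock'],arm.observe()['force']); print(arm.sign_off())"
```

```text
30.875 [ 0.28106528  0.58475763 -0.01746654]
the job is handed in; nothing more can be done
None
```

The job was handed in at about 31 s. The stopper is standing in the steel tray, and the top funnel stands upright in the wide-necked bottle with nothing touching it.

I turned the top funnel anticlockwise while lifting it along the leaning axis until its lugs were clear. I then drew it out, pivoted it upright with its stem in the bottle neck, pressed it down (about 9 N at the wrist) and let go.

**Last checks:**
- **Rim position:** it fits an upright, fully home funnel. The wrist view put it about 1 mm from the bottle axis; the scene and top views together put it about 3 mm off to one side, more than the roughly 2 mm calibration error.
- **Rim height:** those two views gave 170 mm against the 174 mm expected. The measuring error is about 3 mm, so this is a small disagreement rather than a clear fault.
- **Upright:** the rim's outline in the wrist and scene views matched a level rim.
- **Rack:** the lower two funnels look the same as in the first picture. They leaned sideways while I was turning the top one (side force about 10 N) and went back when it came free.
- **Bystanders:** I saw nothing knocked over or moved in the last scene and top views.

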